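# Bleed the orange-capped air accumulator

### The job

Bleed the air accumulator with the orange cap: unscrew the tiny knurled lock nut of its bleed valve, anticlockwise, all the way up to its stop, then press the freed valve tip well down with the fingers, gently and without ramming it, keep it pressed for about three seconds and let it spring back. Leave the blue-capped accumulator and its valve and the things on the bench alone.

Things in the scene. Friction and masses are not known exactly. Their poses are not given: they have to be found in the camera images.
- orange: air accumulator: orange domed cap (diameter 66) on an aluminium cylinder (diameter 64), with a small gauge low on its -x side, on a steel plate 90 x 90 x 8 screwed to the bench. Origin: centre of the plate's underside, z up; the bleed valve is upright on this z axis
- orange_cap (a point): top centre of the orange cap, 88 over the bench. Above it on the axis: a dark steel sleeve (diameter 11), top 22 to 42 above this point, set differently each time and NOT measured: feel or see it; then a steel valve pin (diameter 6), its flat tip 28 above the sleeve's top, so 50 to 70 above this point. The pin bears at most 18 N
- orange_nut (a joint): turn (rad) of the knurled brass lock nut round the pin (diameter 14, 10 tall): 0 down, 4.6 upper stop; grows anticlockwise from above; starts 0 to 0.5. Climbs the pin 1.2 mm per rad, needs 0.06 N m, stays where left. Underside 1.0 above the sleeve's top at 0, 6.5 at the stop (11.5 of pin then stand above it). Below it is only the slimmer sleeve: fingertips may reach past it
- orange_pin (a joint): how far the pin, nut and all, is pressed down, m: 0 at rest, 0.006 at its hard bottom. Spring: 3 N at first, 1 N more per mm, 9 N at the bottom. It stops where the nut meets the sleeve's top: after 1.0 to 1.6 mm with the nut down, the whole 6 mm with the nut at its upper stop. From 3.5 mm on it bleeds
- blue: air accumulator: blue domed cap (diameter 66) on an aluminium cylinder (diameter 64), with a small gauge low on its -x side, on a steel plate 90 x 90 x 8 screwed to the bench. Origin: centre of the plate's underside, z up; the bleed valve is upright on this z axis. Same size and same valve as the orange one; to be left alone
- blue_nut (a joint): turn of the blue accumulator's lock nut, rad; same meaning as the orange one's
- blue_pin (a joint): how far the blue accumulator's valve pin is pressed, m; same meaning as the orange one's
- meter: yellow multimeter lying face up between the accumulators, 170 (x) x 85 x 36, loose; origin at the centre of its underside
- puck: black round controller puck, diameter 78, 50 tall, loose; origin at the centre of its underside
- breadboard: white breadboard 55 x 165 (y) x 10 with small parts on it (16 tall in all), loose; origin at the centre of its underside

How it is judged:
By the outcome, as a careful person would: the job done as asked, in the order asked, and still so for the second after the job is handed in, with the robot touching nothing.
It also fails if it takes over 72 s, if anything falls off the work surface, if the arm or the gripper's body presses on something with over 40 N, if the wrist force passes 120 N, or if a joint passes its speed limit or range.

### The arm

A 6-joint arm with a two-finger parallel gripper is mounted at the origin on the work surface. World frame = base frame: x ahead of the robot, y to its left, z up, the work surface at z = 0. Lengths are in mm, angles in rad, forces in N, time in s.
With the tool pointing down it reaches from about 350 to 875 mm from the base axis. Payload 4.2 kg.
Tool frame: the origin (TCP) lies at the very end of the fingers, on their centre line; the grasp point (between the pads) lies 19 mm behind it; z points along the fingers, y is the line along which they close (so a half turn about z gives the same grasp; the last joint's range is limited). The gripper opens to 85 mm and grips with 20 to 120 N. Pads are 22 mm wide; open, the fingers measure 114 mm over their backs; the gripper's body (76 mm by 85 mm) begins 54 mm behind the grasp point. The pads swing forward as they close: fully open they stand 13 mm farther back than shut.
Start: joints at [-1.029, 0.385, 0.008, 0, -1.194, -0.259], TCP at [174.42, -600.147, 231.312] pointing down, gripper open.
Joint ranges: [-3.14, 3.14], [-1.21, 2.06], [-1.07, 1.41], [-3.16, 2.05], [-2.99, -0.16], [-3.1, 3.1]. Speed limits (rad/s): [2.79, 2.79, 3.14, 3.14, 3.14, 3.14].

### API

Orientations are given as a unit quaternion [x, y, z, w].
In Python, from bench import read_state, get_image, camera_model, job_done gives the robot as it stands.
- The arm moves only by the shell command python3 -m handwheel 'ROWS'. ROWS is JSON, a list of rows, each a list of 7 numbers: the shift along the tool's x, y, z in m, then the turn, a rotation vector about the tool's x, y, z in rad, then the gripper's target within -1 to 1 (fully open at 1, half-way at 0, shut at -1). In form: [[dx, dy, dz, wx, wy, wz, jaw], ...]. A call has 1 to 10 rows; each row is the pose to reach, as a shift and turn from the pose commanded when the call began, along the tool's axes at that moment; what a row does not reach only later rows make up. A row lasts 1/8 s, in which the tool goes at most 62.5 mm and 10.7 degrees, less where a joint would pass 70% of its speed; a pose out of reach is approached as far as the arm can. A call with a gripper value outside its range is refused whole. The fingers move at their own pace and stop on an object; the grip force is fixed at half the most. Time passes only in rows, so rows that repeat a pose let the fingers close. It gives the time, the measured TCP pose, the force, the opening and the grip force at its end, in the units of the state.
- read_state(): the state, without advancing time (a new reading comes with each control period).
- get_image(name): name is "scene" or "top" or "wrist"; returns (picture, depth): 400x640x3 uint8, blue, green, red; 400x640 float32, mm along the optical axis (not along the pixel's ray), 0 where there is no reading.
- camera_model(name): a dict with "K" (3x3 intrinsics, pixels), "rvec" (rotation vector, rad) and "tvec" (3), from world to camera coordinates, as OpenCV has them; the wrist camera has in their place "hand_eye" (4x4, takes a point from camera to tool coordinates, whose origin is the TCP and whose axes are the flange's). Camera axes: x right, y down, z forward; pixel columns grow to the right and rows downward; lengths in mm; the calibration is good to about 2 mm. The wrist camera is an equidistant fisheye: a pixel r from the principal point sees the ray r / f radians off the axis. A picture is of the moment at which its call begins: read the wrist's pose just before it. camera_model takes no time and is no camera call.
- job_done(): hands the job in; it is judged then, once.
The state is a dict: "clock": time; "joints": joint angles; "joint_vel": joint speeds; "joint_efforts": joint torques, N m; "position": TCP position; "ee_rot": TCP orientation; "contact_force": force on the tool from outside, world axes, zero at the start; "wrist_torque": the same for the moment, N m; "gripper_width": finger opening in mm; "grasp_force": force on a finger pad.
Only numpy, scipy, OpenCV 4.12 (cv2) and the standard library are available. Lean on these libraries where they do the work, as an engineer would, in place of code of your own. Each camera call takes 0.05 s, during which the arm holds its last target. There are 200 camera calls.

## Working session

There is one attempt and no reset: what is moved stays moved. The work goes in short steps, Python scripts to look and compute and a shell command to move; the robot and the scene stay as the last step left them, time stands still between calls to the robot, and variables do not carry over. Pictures are saved under pics/ and viewed, at most 10 in all, crops included, and the job is handed in when it is done.

```bash
mkdir -p pics; ls
python3 - <<'E'
from bench import *
import cv2,numpy as np
s=read_state();print(s)
for n in("scene","top","wrist"):
    im,d=get_image(n);cv2.imwrite(f"pics/{n}0.png",im);np.savez(f"pics/{n}0",im=im,d=d);print(n,camera_model(n))
a=cv2.imread("pics/scene0.png");b=cv2.imread("pics/top0.png")
cv2.imwrite("pics/both0.png",cv2.resize(np.vstack([a,b]),(480,600)))
E
```

```text
pics
{'clock': 0.0, 'joints': array([-1.02938988e+00,  3.85544600e-01,  6.63053914e-03, -5.28778700e-04,
       -1.19399632e+00, -2.58591200e-01]), 'joint_vel': array([-2.93785470e-05,  3.18377900e-04, -1.25249096e-03, -1.45785379e-03,
       -1.09145900e-03,  6.57148795e-04]), 'joint_efforts': array([-7.22101231e-04, -3.92284763e+01,  1.88400078e+01,  4.18613613e+00,
       -4.63309698e-03,  4.09084478e-06]), 'position': array([ 174.26963763, -599.60209196,  230.22622646]), 'ee_rot': array([-1.40840174e-01,  9.90031751e-01,  1.06928036e-03, -1.85283616e-04]), 'contact_force': array([-0.31269235, -0.07210756, -0.33950287]), 'wrist_torque': array([-0.00985625,  0.0105363 ,  0.02917765]), 'grasp_force': 0.0, 'gripper_width': 85.40067938268174}
scene {'K': array([[465.19295173,   0.        , 323.46310231],
       [  0.        , 465.19295173, 200.3241467 ],
       [  0.        ,   0.        ,   1.        ]]), 'rvec': array([ 2.04030085,  1.40261609, -0.51944164]), 'tvec': array([-233.31772035, -360.91214295, 1235.88960905])}
top {'K': array([[454.70751036,   0.        , 309.58846591],
       [  0.        , 454.70751036, 198.97006039],
       [  0.        ,   0.        ,   1.        ]]), 'rvec': array([ 2.11026287, -2.17042195,  0.16099074]), 'tvec': array([ 14.53327817, 606.15923761, 850.66765308])}
wrist {'K': array([[309.70691629,   0.        , 320.87052654],
       [  0.        , 309.70691629, 199.83161319],
       [  0.        ,   0.        ,   1.        ]]), 'hand_eye': array([[-3.63674142e-04, -9.60900967e-01, -2.76892037e-01,
         6.95183562e+01],
       [ 9.99999904e-01, -2.82271121e-04, -3.33846777e-04,
         9.65419684e-01],
       [ 2.42635065e-04, -2.76892132e-01,  9.60900978e-01,
        -1.41450479e+02],
       [ 0.00000000e+00,  0.00000000e+00,  0.00000000e+00,
         1.00000000e+00]])}
```

View pics/both0.png

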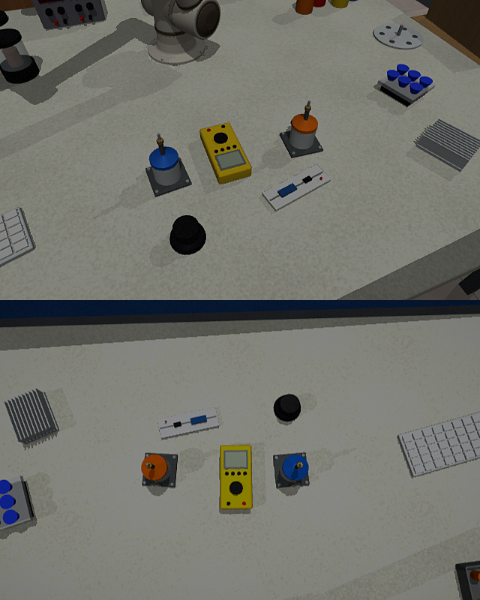

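Top half (scene): the orange accumulator is at about (404,173) in full-resolution pixels. Bottom half (top view): it is at about (205,224), with the blue one to its right and the meter between them. Next I measure the axis and the valve.

```bash
cat > h.py <<'E'
import numpy as np,cv2
from scipy.spatial.transform import Rotation as R
from bench import *
def cam(n):
    m=camera_model(n);Rm=cv2.Rodrigues(m["rvec"])[0];return m["K"],Rm,np.array(m["tvec"]).ravel()
def cloud(n,d):
    K,Rm,t=cam(n);v,u=np.indices(d.shape)
    c=np.stack([(u-K[0,2])/K[0,0]*d,(v-K[1,2])/K[1,1]*d,d],-1)
    return (c-t)@Rm
def onplane(n,uv,z):
    K,Rm,t=cam(n);o=-Rm.T@t;r=Rm.T@np.linalg.inv(K)@np.r_[uv,1.];return o+r*(z-o[2])/r[2]
def orange(im):
    h=cv2.cvtColor(im,cv2.COLOR_BGR2HSV);return cv2.inRange(h,(5,150,90),(16,255,255))
E
python3 - <<'E'
from h import *
for n in("scene","top"):
    f=np.load(f"pics/{n}0.npz");im,d=f["im"],f["d"];m=orange(im)
    k,l,st,c=cv2.connectedComponentsWithStats(m);P=cloud(n,d)
    for i in range(1,k):
        if st[i,4]>100:
            q=P[(l==i)&(d>0)];print(n,st[i],c[i],"mean",q.mean(0).round(1),"min",np.percentile(q,2,0).round(),"max",np.percentile(q,98,0).round())
    print(n, 'cam', (-cam(n)[1].T@cam(n)[2]).round())
    # valve points above cap
    c0=(404,173) if n=="scene" else (205,224)
    w=P[c0[1]-60:c0[1]+40,c0[0]-40:c0[0]+40];dd=d[c0[1]-60:c0[1]+40,c0[0]-40:c0[0]+40]
    q=w[(w[...,2]>95)&(dd>0)&(w[...,2]<200)]
    for lo in range(90,170,8):
        s=q[(q[:,2]>=lo)&(q[:,2]<lo+8)]
        if len(s):print(lo,len(s),s.mean(0).round(1))
    x,y=c0
    cv2.imwrite(f"pics/{n}c.png",cv2.resize(im[y-50:y+30,x-40:x+40],(400,400),interpolation=cv2.INTER_NEAREST))
cv2.imwrite("pics/crop.png",np.hstack([cv2.imread("pics/scenec.png"),cv2.imread("pics/topc.png")]))
E
```

```text
scene [390 152  34  24 563] [406.28596803 164.15630551] mean [571.6 191.9  81.3] min [539. 167.  76.] max [595. 224.  89.]
scene cam [1102. -193.  679.]
90 8 [566.7 193.2  96.6]
98 21 [567.5 194.3 102.3]
106 19 [566.8 193.8 110.2]
114 16 [568.3 194.2 118. ]
122 44 [566.9 194.5 126.4]
130 16 [566.2 195.3 132.9]
138 14 [565.5 195.5 142.4]
146 3 [565.3 195.7 147.1]
top [188 206  34  35 762] [205.77427822 221.95144357] mean [563.  194.4  79.6] min [533. 168.  73.] max [592. 227.  89.]
top cam [470.  -3. 933.]
90 3 [562.3 192.6  96.4]
98 6 [561.6 193.2 103.2]
106 4 [561.5 193.4 110.1]
114 5 [562.7 191.4 119.3]
122 40 [562.4 195.8 127.3]
130 5 [562.  196.2 133.5]
138 11 [563.  196.8 142.9]
146 2 [563.  195.1 146.8]
```

View pics/crop.png

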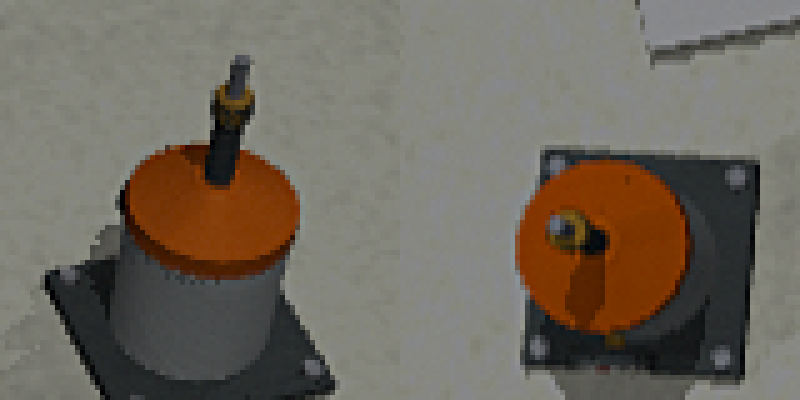

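The crops show the valve clearly: sleeve, brass nut and pin tip. The axis is near (563, 195.5), the tip at z≈147 (so sleeve top ≈119) and the nut at about 120–130. I'm moving above it with j6 wound back so a single grip can cover the full turn.

```bash
python3 -m handwheel '[[-0.595,0.655,0,0,0,0.83,1],[-0.595,0.655,0,0,0,0.83,1],[-0.595,0.655,0,0,0,0.83,1],[-0.595,0.655,0,0,0,0.83,1],[-0.595,0.655,0,0,0,0.83,1],[-0.595,0.655,0,0,0,0.83,1],[-0.595,0.655,0,0,0,0.83,1],[-0.595,0.655,0,0,0,0.83,1],[-0.595,0.655,0,0,0,0.83,1],[-0.595,0.655,0,0,0,0.83,1]]'
python3 - <<'E'
from h import *
s=read_state();p=s["position"];Q=R.from_quat(s["ee_rot"]);print(s["joints"].round(3),p)
print("delta tool",Q.inv().apply(np.array([563,195.5,230])-p).round(1),Q.as_matrix().round(3).tolist())
E
```

```text
clock: 1.4
position: [440.5, -55.7, 231.6]
ee_rot: [0.27, 0.963, 0.0, 0.0]
contact_force: [0.4, -0.1, 0.2]
gripper_width: 85.3
grasp_force: 0.0
[ 0.242  0.071 -0.409  0.    -1.09  -2.36 ] [440.53136646 -55.73615824 231.62826049]
delta tool [ 26.  278.3   1.7] [[-0.854, 0.52, 0.001], [0.52, 0.854, 0.0], [-0.0, 0.0, -1.0]]
```

```bash
python3 -m handwheel '[[0.026,0.278,0,0,0,0,1],[0.026,0.278,0,0,0,0,1],[0.026,0.278,0,0,0,0,1],[0.026,0.278,0,0,0,0,1],[0.026,0.278,0,0,0,0,1],[0.026,0.278,0,0,0,0,1],[0.026,0.278,0,0,0,0,1]]'
python3 - <<'E'
from h import *
s=read_state();print(s["joints"].round(3),s["contact_force"])
im,d=get_image("wrist");cv2.imwrite("pics/w1.png",im);np.savez("pics/w1",im=im,d=d,p=s["position"],q=s["ee_rot"])
E
```

```text
clock: 2.28
position: [562.0, 192.5, 231.0]
ee_rot: [0.27, 0.963, -0.0, -0.0]
contact_force: [-0.5, -0.2, 0.9]
gripper_width: 85.5
grasp_force: 0.0
[ 0.602  0.333 -0.071 -0.    -1.168 -2.72 ] [-0.47892999 -0.18310625  0.85166035]
```

View pics/w1.png

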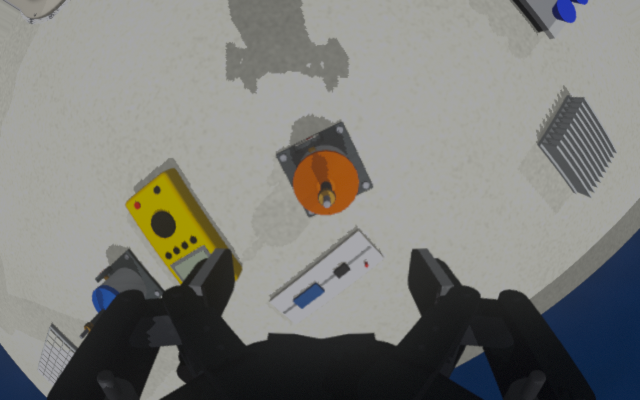

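The wrist view shows the orange cap at about (326,183), the valve at (326,197) and the fingertips symmetric about column 321.

```bash
cat >> h.py <<'E'
def wcloud(d,p,q):
    m=camera_model("wrist");K=m["K"];v,u=np.indices(d.shape);x=(u-K[0,2])/K[0,0];y=(v-K[1,2])/K[1,1];r=np.hypot(x,y)+1e-9
    ray=np.stack([np.tan(r)*x/r,np.tan(r)*y/r,np.ones_like(r)],-1)
    T=m["hand_eye"];H=np.array(T)
    c=ray*d[...,None];t=c@H[:3,:3].T+H[:3,3];return R.from_quat(q).apply(t.reshape(-1,3)).reshape(t.shape)+p,ray
def wplane(uv,z,p,q):
    P,_=wcloud(np.full((400,640),100.,np.float32),p,q);P2,_=wcloud(np.full((400,640),300.,np.float32),p,q)
    u,v=int(round(uv[0])),int(round(uv[1]));a,b=P[v,u],P2[v,u];return a+(b-a)*(z-a[2])/(b[2]-a[2])
E
python3 - <<'E'
from h import *
f=np.load("pics/w1.npz");im,d,p,q=f["im"],f["d"],f["p"],f["q"]
P,_=wcloud(d,p,q)
sl=np.s_[165:225,295:355];w=P[sl];dd=d[sl]
for lo in range(80,152,4):
    k=(w[...,2]>=lo)&(w[...,2]<lo+4)&(dd>0)
    if k.sum():
        v,u=np.nonzero(k);print(lo,k.sum(),w[k].mean(0).round(1),(u.mean()+295).round(1),(v.mean()+165).round(1))
m=orange(im);k,l,st,c=cv2.connectedComponentsWithStats(m[150:220]);i=st[1:,4].argmax()+1
print(st[i]);ct=max(cv2.findContours((l==i).astype(np.uint8),0,2)[0],key=cv2.contourArea);e=cv2.fitEllipse(ct);print(e,wplane((e[0][0],e[0][1]+150),74,p,q))
cv2.imwrite("pics/w1c.png",cv2.resize(im[165:225,295:355],(480,480),interpolation=cv2.INTER_NEAREST))
E
```

```text
80 802 [560.9 199.4  81.9] 325.4 182.0
84 377 [560.3 199.7  85.7] 325.3 182.2
88 11 [559.7 197.7  89.6] 323.3 183.7
92 13 [560.  199.6  94.2] 325.2 184.1
96 12 [559.8 199.8  98.4] 325.3 184.9
100 13 [559.3 200.3 101.8] 325.5 185.0
104 11 [559.3 198.8 106.4] 324.2 187.0
108 5 [559.6 201.2 110.2] 326.8 187.0
116 9 [558.9 200.8 119. ] 326.1 189.0
120 25 [558.8 200.1 122.3] 325.3 190.2
124 138 [562.3 198.8 126.9] 326.2 195.9
128 36 [562.5 198.9 128.9] 326.6 196.7
132 7 [561.7 199.1 133.7] 326.3 197.4
136 9 [562.2 199.7 138. ] 327.3 199.0
140 24 [563.  198.6 142.8] 326.9 202.2
144 28 [563.8 198.2 144.6] 326.9 204.0
[ 293    0   66   65 2961]
((325.4610595703125, 32.184078216552734), (63.19119644165039, 64.4002685546875), 91.4526596069336) [562.22719592 198.2797565   74.        ]
```

View pics/w1c.png

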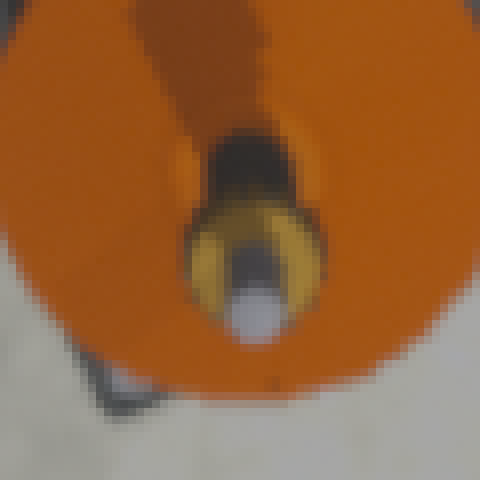

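```bash
python3 -m handwheel '[[0.002,0.005,0.03,0,0,-1.57,1],[0.002,0.005,0.03,0,0,-1.57,1],[0.002,0.005,0.03,0,0,-1.57,1],[0.002,0.005,0.03,0,0,-1.57,1],[0.002,0.005,0.03,0,0,-1.57,1],[0.002,0.005,0.03,0,0,-1.57,1],[0.002,0.005,0.03,0,0,-1.57,1],[0.002,0.005,0.03,0,0,-1.57,1],[0.002,0.005,0.03,0,0,-1.57,1],[0.002,0.005,0.03,0,0,-1.57,1]]'
python3 -m handwheel '[[0,0,0,0,0,-1.57,1],[0,0,0,0,0,-1.57,1],[0,0,0,0,0,-1.57,1],[0,0,0,0,0,-1.57,1],[0,0,0,0,0,-1.57,1],[0,0,0,0,0,-1.57,1],[0,0,0,0,0,-1.57,1],[0,0,0,0,0,-1.57,1],[0,0,0,0,0,-1.57,1],[0,0,0,0,0,-1.57,1]]'
cat > look.py <<'E'
from h import *
import sys
s=read_state();im,d=get_image("wrist");p,q=s["position"],s["ee_rot"]
cv2.imwrite(f"pics/{sys.argv[1]}.png",im);print(s["joints"].round(3),p.round(1),s["contact_force"].round(1))
P,_=wcloud(d,p,q);k=(d>0)&(np.hypot(P[...,0]-563,P[...,1]-197)<14)
for lo in range(116,152,4):
    kk=k&(P[...,2]>=lo)&(P[...,2]<lo+4)
    if kk.sum():v,u=np.nonzero(kk);print(lo,kk.sum(),P[kk].mean(0).round(1),u.mean().round(1),v.mean().round(1))
E
python3 look.py w2
```

```text
clock: 3.58
position: [563.2, 197.3, 202.0]
ee_rot: [-0.488, 0.873, 0.0, 0.0]
contact_force: [-0.1, -0.1, 0.1]
gripper_width: 85.6
grasp_force: 0.0
clock: 4.82
position: [563.4, 197.8, 201.7]
ee_rot: [0.962, -0.272, 0.0, -0.0]
contact_force: [0.4, 0.6, 0.2]
gripper_width: 85.0
grasp_force: 0.0
[ 0.609  0.359 -0.108 -0.    -1.103  0.411] [563.4 197.8 201.7] [0.4 0.6 0.2]
116 7 [569.8 197.5 119.5] 318.4 199.9
120 31 [568.5 194.5 122.5] 322.7 200.5
124 186 [565.2 197.3 126.9] 321.9 207.7
128 39 [565.1 197.1 128.7] 322.3 208.4
132 8 [566.2 196.7 133.9] 321.9 209.1
136 20 [565.9 196.9 138.3] 322.0 211.5
140 27 [565.  197.4 142.7] 322.0 215.0
144 35 [563.8 197.9 144.6] 322.3 217.7
```

Tip measured from two opposite headings: (563.8, 198.0) both times. I'm turning back to the wound position.

```bash
python3 -m handwheel '[[0.0003,-0.0004,0.03,0,0,1.57,1],[0.0003,-0.0004,0.03,0,0,1.57,1],[0.0003,-0.0004,0.03,0,0,1.57,1],[0.0003,-0.0004,0.03,0,0,1.57,1],[0.0003,-0.0004,0.03,0,0,1.57,1],[0.0003,-0.0004,0.03,0,0,1.57,1],[0.0003,-0.0004,0.03,0,0,1.57,1],[0.0003,-0.0004,0.03,0,0,1.57,1],[0.0003,-0.0004,0.03,0,0,1.57,1],[0.0003,-0.0004,0.03,0,0,1.57,1]]'
python3 -m handwheel '[[0,0,0,0,0,1.57,1],[0,0,0,0,0,1.57,1],[0,0,0,0,0,1.57,1],[0,0,0,0,0,1.57,1],[0,0,0,0,0,1.57,1],[0,0,0,0,0,1.57,1],[0,0,0,0,0,1.57,1],[0,0,0,0,0,1.57,1],[0,0,0,0,0,1.57,0.3],[0,0,0,0,0,1.57,0.3],[0,0,0,0,0,1.57,0.3]]'
python3 -m handwheel '[[0,0,0,0,0,1.57,1],[0,0,0,0,0,1.57,1],[0,0,0,0,0,1.57,1],[0,0,0,0,0,1.57,1],[0,0,0,0,0,1.57,1],[0,0,0,0,0,1.57,1],[0,0,0,0,0,1.57,1],[0,0,0,0,0,1.57,1],[0,0,0,0,0,1.57,1],[0,0,0,0,0,1.57,1]]'
python3 look.py w3
```

```text
clock: 6.12
position: [563.9, 198.4, 171.5]
ee_rot: [-0.489, 0.872, 0.0, 0.0]
contact_force: [-0.3, -0.4, 0.9]
gripper_width: 85.0
grasp_force: 0.0
clock: 7.38
position: [563.9, 198.5, 171.5]
ee_rot: [0.27, 0.963, 0.0, -0.0]
contact_force: [0.7, 0.6, -1.1]
gripper_width: 85.4
grasp_force: 0.0
[ 0.609  0.387 -0.147 -0.    -1.037 -2.726] [563.9 198.5 171.5] [ 0.7  0.6 -1.1]
116 18 [559.3 201.1 118.8] 318.7 213.2
120 45 [559.2 201.1 121.8] 318.6 214.6
124 242 [562.  198.9 126.8] 317.9 222.3
128 51 [561.9 199.8 129.4] 318.9 222.9
132 19 [562.1 199.4 133.7] 318.5 225.9
136 30 [562.  199.4 138.1] 318.4 228.4
140 45 [563.  198.5 142.8] 318.0 233.3
144 44 [563.6 198.4 144.6] 318.4 235.4invalid input
```

```bash
python3 -m handwheel '[[0,-0.0004,0.02,0,0,0,0.5],[0,-0.0004,0.035,0,0,0,0.2],[0,-0.0004,0.045,0,0,0,0],[0,-0.0004,0.054,0,0,0,-0.2],[0,-0.0004,0.054,0,0,0,-0.4],[0,-0.0004,0.054,0,0,0,-0.4],[0,-0.0004,0.054,0,0,0,-0.4],[0,-0.0004,0.054,0,0,0,-0.4]]'
python3 look.py w4
```

```text
clock: 8.43
position: [563.9, 198.4, 117.8]
ee_rot: [0.27, 0.963, 0.0, 0.0]
contact_force: [-0.1, -0.3, 0.2]
gripper_width: 25.8
grasp_force: 0.0
[ 0.609  0.44  -0.212  0.    -0.917 -2.727] [563.9 198.4 117.8] [-0.1 -0.3  0.2]
116 48 [558.3 200.2 119.1] 315.6 246.8
120 126 [558.6 198.2 122.1] 312.3 251.8
124 476 [561.7 198.7 126.7] 316.4 260.4
128 105 [561.4 196.1 129.5] 311.4 265.1
132 82 [558.9 196.4 134. ] 308.6 265.4
136 104 [560.2 195.3 138.2] 307.9 273.0
140 137 [561.6 196.  142.5] 310.6 279.5
144 113 [560.5 195.1 145. ] 307.1 281.6
148 45 [556.9 189.1 150.2] 289.8 287.9
```

View pics/w4.png

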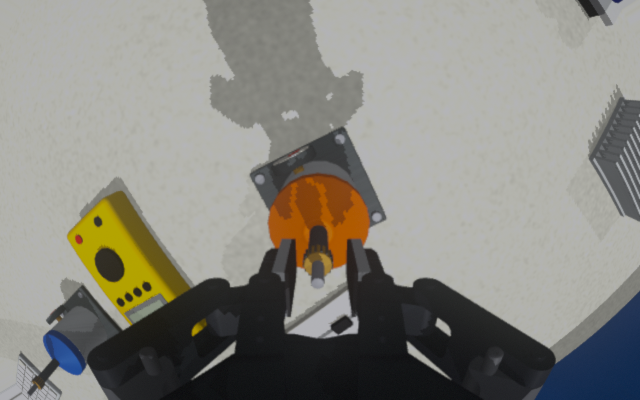

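The nut is at column ≈317.5 and the middle of the pads at ≈320, so I shift about 0.8 mm along −y and close gradually, watching the side force.

```bash
python3 -m handwheel '[[0,-0.0008,0,0,0,0,-0.5],[0,-0.0008,0,0,0,0,-0.6],[0,-0.0008,0,0,0,0,-0.62],[0,-0.0008,0,0,0,0,-0.62]]'
python3 -m handwheel '[[0,0,0,0,0,0,-0.65],[0,0,0,0,0,0,-0.65]]'
python3 - <<'E'
from h import *
s=read_state();Q=R.from_quat(s["ee_rot"]);print(Q.inv().apply(s["contact_force"]).round(2))
im,d=get_image("wrist");cv2.imwrite("pics/w5.png",cv2.resize(im[210:310,250:390],(700,500)))
E
```

```text
clock: 8.98
position: [563.3, 197.6, 117.4]
ee_rot: [0.27, 0.963, -0.0, -0.0]
contact_force: [-0.9, -1.1, 0.3]
gripper_width: 16.3
grasp_force: 0.0
clock: 9.22
position: [563.3, 197.5, 117.4]
ee_rot: [0.27, 0.963, -0.0, -0.0]
contact_force: [0.6, -0.4, -0.3]
gripper_width: 14.8
grasp_force: 0.2
[-0.73  0.01  0.26]
```

View pics/w5.png

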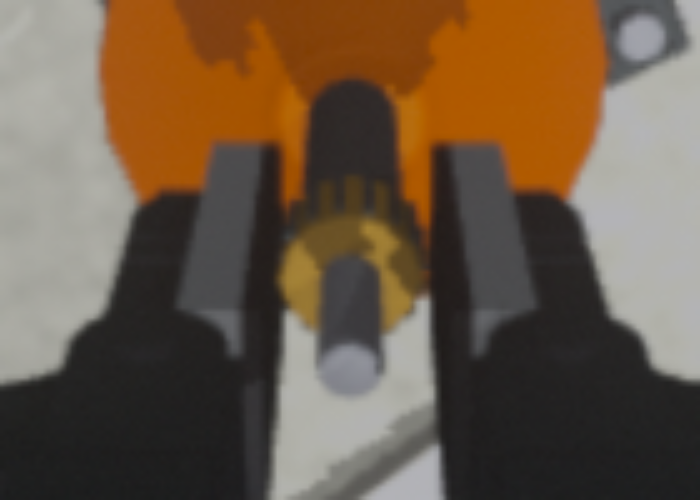

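The nut sits centred between the pads, with edges at 278–430 against pads at about 276–438. I'm gripping.

```bash
python3 -m handwheel '[[0,0,0,0,0,0,-0.75],[0,0,0,0,0,0,-0.85],[0,0,0,0,0,0,-1]]'
python3 - <<'E'
from h import *
s=read_state();Q=R.from_quat(s["ee_rot"]);print(Q.inv().apply(s["contact_force"]).round(2),s["wrist_torque"].round(3))
E
```

```text
clock: 9.65
position: [563.1, 197.2, 117.5]
ee_rot: [0.27, 0.963, -0.0, -0.0]
contact_force: [-1.6, -2.7, 3.6]
gripper_width: 10.3
grasp_force: 58.6
[-0.02 -3.14 -3.58] [-0.684  0.474 -0.015]
```

```bash
python3 -m handwheel '[[0,0,-0.0004,0,0,-0.15,-1],[0,0,-0.0006,0,0,-0.3,-1],[0,0,-0.0008,0,0,-0.45,-1],[0,0,-0.001,0,0,-0.6,-1]]'
cat > st.py <<'E'
from h import *
s=read_state();Q=R.from_quat(s["ee_rot"]);print("tool F",Q.inv().apply(s["contact_force"]).round(2),"Tz world",s["wrist_torque"].round(3),s["joints"].round(3))
E
python3 st.py; python3 -c "
from h import *
im,d=get_image('wrist');cv2.imwrite('pics/w6.png',cv2.resize(im[210:310,250:390],(700,500)))"
```

```text
clock: 10.15
position: [563.0, 197.0, 118.3]
ee_rot: [-0.029, 1.0, -0.001, -0.001]
contact_force: [-0.9, -3.6, 2.4]
gripper_width: 10.4
grasp_force: 58.7
tool F [ 1.06 -3.51 -2.44] Tz world [-0.941  0.301 -0.026] [ 0.608  0.439 -0.214  0.    -0.92  -2.122]
```

View pics/w6.png

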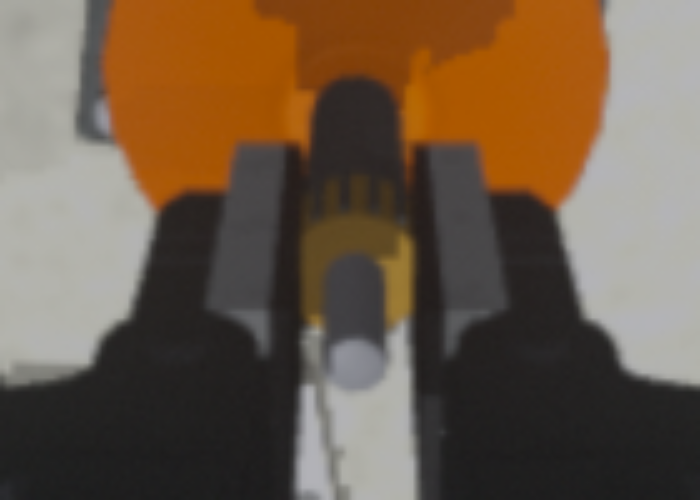

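The pads hold the nut, their soft faces sunk into the knurl, and side forces are small. I keep turning and rising with it.

```bash
python3 -m handwheel '[[0,0,-0.0002,0,0,-0.18,-1],[0,0,-0.0004,0,0,-0.36,-1],[0,0,-0.0006,0,0,-0.54,-1],[0,0,-0.0009,0,0,-0.72,-1],[0,0,-0.0011,0,0,-0.9,-1],[0,0,-0.0013,0,0,-1.08,-1],[0,0,-0.0015,0,0,-1.26,-1],[0,0,-0.0017,0,0,-1.44,-1],[0,0,-0.0019,0,0,-1.62,-1],[0,0,-0.0022,0,0,-1.8,-1]]'
python3 st.py; python3 look.py w7
```

```text
clock: 11.45
position: [563.4, 196.7, 120.5]
ee_rot: [0.8, -0.599, 0.0, 0.001]
contact_force: [0.4, -4.6, 1.3]
gripper_width: 10.8
grasp_force: 58.6
tool F [ 4.54  0.93 -1.29] Tz world [-1.315 -0.124 -0.072] [ 0.607  0.436 -0.211  0.001 -0.924 -0.323]
[ 0.607  0.436 -0.211  0.001 -0.924 -0.323] [563.4 196.7 120.5] [ 0.4 -4.6  1.3]
116 15 [566.2 193.5 116.9] 319.3 244.5
120 75 [565.  191.8 122.4] 322.5 246.6
124 144 [564.9 189.5 125.9] 324.2 245.5
128 400 [564.4 194.1 130.1] 322.4 257.9
132 187 [564.7 191.3 134.2] 323.5 256.5
136 199 [564.  194.5 138. ] 323.3 266.5
140 194 [563.3 192.1 142.3] 326.5 267.0
144 202 [563.8 190.9 145.7] 326.2 268.1
148 176 [564.1 192.3 150. ] 324.8 275.5
```

```bash
python3 -m handwheel '[[-0.0002,0,-0.0002,0,0,-0.18,-1],[-0.0004,-0.0001,-0.0004,0,0,-0.36,-1],[-0.0006,-0.0002,-0.0006,0,0,-0.54,-1],[-0.0008,-0.0002,-0.0009,0,0,-0.72,-1],[-0.0008,-0.0002,-0.0011,0,0,-0.9,-1],[-0.0008,-0.0002,-0.0013,0,0,-1.08,-1],[-0.0008,-0.0002,-0.0015,0,0,-1.26,-1],[-0.0008,-0.0002,-0.0017,0,0,-1.44,-1]]'
python3 st.py
```

```text
clock: 12.5
position: [563.7, 197.2, 122.3]
ee_rot: [0.997, 0.076, -0.0, 0.001]
contact_force: [1.1, -6.3, 0.5]
gripper_width: 10.6
grasp_force: 58.6
tool F [ 0.09  6.43 -0.53] Tz world [-1.814 -0.475 -0.067] [ 0.608  0.435 -0.209  0.002 -0.928  1.114]
```

```bash
python3 -m handwheel '[[0,0.0005,-0.0002,0,0,-0.12,-1],[0,0.001,-0.0004,0,0,-0.24,-1],[0,0.0012,-0.0005,0,0,-0.36,-1]]'
python3 st.py
python3 -m handwheel '[[0,0,-0.0001,0,0,-0.1,-1],[0,0,-0.0002,0,0,-0.2,-1]]'
python3 st.py
python3 -m handwheel '[[0,0,-0.0001,0,0,-0.1,-1],[0,0,-0.0002,0,0,-0.2,-1]]'
python3 st.py
```

```text
clock: 12.88
position: [563.7, 197.2, 122.7]
ee_rot: [0.968, 0.252, 0.0, -0.0]
contact_force: [-0.1, -2.4, 0.4]
gripper_width: 10.4
grasp_force: 58.7
tool F [-1.3   2.02 -0.39] Tz world [-0.626 -0.017 -0.033] [ 0.607  0.434 -0.208  0.    -0.928  1.474]
clock: 13.12
position: [563.7, 197.2, 122.9]
ee_rot: [0.938, 0.348, 0.0, -0.0]
contact_force: [-0.2, -2.3, 0.5]
gripper_width: 10.3
grasp_force: 58.7
tool F [-1.7   1.62 -0.46] Tz world [-0.703 -0.002 -0.108] [ 0.607  0.434 -0.208  0.    -0.929  1.673]
clock: 13.38
position: [563.6, 197.3, 123.1]
ee_rot: [0.898, 0.439, 0.0, -0.0]
contact_force: [0.8, -2.9, 0.2]
gripper_width: 10.4
grasp_force: 58.7
tool F [-1.73  2.41 -0.25] Tz world [-0.692  0.029 -0.364] [ 0.608  0.434 -0.208 -0.    -0.929  1.873]
```

Torque rose from about 0.07 to 0.36 N m, so the stop is reached after about 4.6 rad. I release, rise and look.

```bash
python3 -m handwheel '[[0,0,0,0,0,0,-0.7],[0,0,0,0,0,0,-0.4],[0,0,0,0,0,0,0],[0,0,0,0,0,0,0],[0,0,-0.02,0,0,0,0],[0,0,-0.05,0,0,0,0],[0,0,-0.05,0,0,0,0]]'
python3 look.py w8; python3 st.py
python3 -c "
import cv2;im=cv2.imread('pics/w8.png');cv2.imwrite('pics/w8c.png',cv2.resize(im[190:290,250:390],(700,500)))"
```

```text
clock: 14.25
position: [565.1, 198.2, 176.1]
ee_rot: [0.898, 0.44, 0.003, -0.0]
contact_force: [-0.0, -0.6, 0.3]
gripper_width: 42.9
grasp_force: 0.0
[ 6.080e-01  3.810e-01 -1.440e-01  1.000e-03 -1.040e+00  1.874e+00] [565.1 198.2 176.1] [-0.  -0.6  0.3]
116 4 [566.6 202.  116.2] 319.5 213.8
120 7 [567.4 202.3 123.3] 320.1 216.0
124 38 [567.  202.7 125.9] 319.3 217.2
128 137 [565.6 200.2 130.9] 320.0 223.9
132 164 [564.8 199.4 132.8] 319.7 226.5
136 26 [565.1 199.9 137.9] 319.6 228.6
140 42 [564.2 199.  142.8] 319.3 233.5
144 44 [564.3 198.4 144.6] 320.1 235.3
tool F [-0.45 -0.53  0.31] Tz world [-0.037  0.029 -0.048] [ 0.608  0.382 -0.146 -0.    -1.039  1.874]
```

View pics/w8c.png

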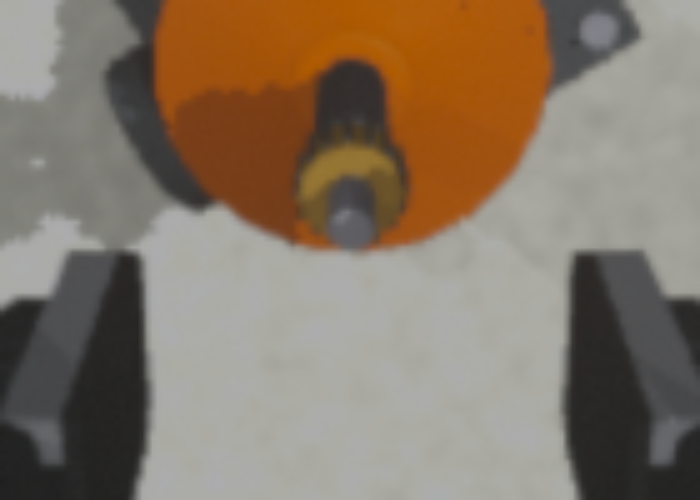

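The nut is now at the top: nut top z≈133.7, tip ≈145.5, with 11.5 mm or so of pin showing, as specified for the stop. I'm shutting the fingers and coming down to the tip.

```bash
python3 -m handwheel '[[-0.0006,-0.0008,0,0,0,0,-1],[-0.0006,-0.0008,0,0,0,0,-1],[-0.0006,-0.0008,0,0,0,0,-1],[-0.0006,-0.0008,0,0,0,0,-1],[-0.0006,-0.0008,0.01,0,0,0,-1],[-0.0006,-0.0008,0.02,0,0,0,-1],[-0.0006,-0.0008,0.025,0,0,0,-1],[-0.0006,-0.0008,0.027,0,0,0,-1],[-0.0006,-0.0008,0.027,0,0,0,-1]]'
python3 st.py
python3 -m handwheel '[[0,0,0.0005,0,0,0,-1],[0,0,0.001,0,0,0,-1],[0,0,0.001,0,0,0,-1]]'
python3 -m handwheel '[[0,0,0.0005,0,0,0,-1],[0,0,0.001,0,0,0,-1],[0,0,0.001,0,0,0,-1]]'
python3 -m handwheel '[[0,0,0.0005,0,0,0,-1],[0,0,0.001,0,0,0,-1],[0,0,0.001,0,0,0,-1]]'
```

```text
clock: 15.42
position: [562.6, 197.3, 146.2]
ee_rot: [0.898, 0.44, 0.0, 0.0]
contact_force: [0.2, 0.2, 0.0]
gripper_width: 0.0
grasp_force: 0.0
tool F [ 0.26  0.06 -0.01] Tz world [0.036 0.067 0.026] [ 0.609  0.408 -0.183  0.    -0.979  1.873]
clock: 15.8
position: [562.7, 197.3, 145.6]
ee_rot: [0.898, 0.44, 0.0, 0.0]
contact_force: [-0.2, -0.3, 1.2]
gripper_width: 0.3
grasp_force: 0.5
clock: 16.18
position: [562.7, 197.4, 144.6]
ee_rot: [0.898, 0.44, 0.0, 0.0]
contact_force: [-0.0, -0.3, 3.0]
gripper_width: -0.1
grasp_force: 1.7
clock: 16.55
position: [562.7, 197.3, 143.5]
ee_rot: [0.898, 0.44, 0.0, 0.0]
contact_force: [-0.7, 0.3, 4.7]
gripper_width: 0.2
grasp_force: 2.3
```

```bash
python3 -m handwheel '[[0,0,0.0005,0,0,0,-1],[0,0,0.001,0,0,0,-1],[0,0,0.0015,0,0,0,-1],[0,0,0.002,0,0,0,-1],[0,0,0.002,0,0,0,-1]]'
python3 -m handwheel '[[0,0,0.0005,0,0,0,-1],[0,0,0.001,0,0,0,-1],[0,0,0.0013,0,0,0,-1],[0,0,0.0013,0,0,0,-1]]'
```

```text
clock: 17.18
position: [562.7, 197.3, 141.7]
ee_rot: [0.898, 0.44, 0.0, 0.0]
contact_force: [-1.6, 0.6, 6.4]
gripper_width: -0.2
grasp_force: 3.1
clock: 17.68
position: [562.8, 197.4, 140.7]
ee_rot: [0.898, 0.44, 0.0, 0.0]
contact_force: [-2.1, -0.1, 7.4]
gripper_width: 0.2
grasp_force: 3.6
```

```bash
python3 -m handwheel '[[0,0,0.0003,0,0,0,-1],[0,0,0.0004,0,0,0,-1],[0,0,0.0004,0,0,0,-1],[0,0,0.0004,0,0,0,-1],[0,0,0.0004,0,0,0,-1],[0,0,0.0004,0,0,0,-1],[0,0,0.0004,0,0,0,-1],[0,0,0.0004,0,0,0,-1],[0,0,0.0004,0,0,0,-1],[0,0,0.0004,0,0,0,-1]]'
python3 -m handwheel '[[0,0,0,0,0,0,-1],[0,0,0,0,0,0,-1],[0,0,0,0,0,0,-1],[0,0,0,0,0,0,-1],[0,0,0,0,0,0,-1],[0,0,0,0,0,0,-1],[0,0,0,0,0,0,-1],[0,0,0,0,0,0,-1],[0,0,0,0,0,0,-1],[0,0,0,0,0,0,-1]]'
python3 -m handwheel '[[0,0,0,0,0,0,-1],[0,0,-0.002,0,0,0,-1],[0,0,-0.004,0,0,0,-1],[0,0,-0.006,0,0,0,-1],[0,0,-0.008,0,0,0,-1],[0,0,-0.03,0,0,0,-1],[0,0,-0.06,0,0,0,-1],[0,0,-0.06,0,0,0,-1],[0,0,-0.06,0,0,0,-1]]'
python3 look.py w9; python3 st.py
```

```text
clock: 18.92
position: [562.8, 197.3, 140.4]
ee_rot: [0.898, 0.44, 0.0, 0.0]
contact_force: [-2.3, -0.6, 7.9]
gripper_width: -0.1
grasp_force: 3.8
clock: 20.18
position: [562.8, 197.3, 140.4]
ee_rot: [0.898, 0.44, 0.0, 0.0]
contact_force: [-0.1, 0.3, 8.0]
gripper_width: -0.1
grasp_force: 3.8
clock: 21.3
position: [561.7, 196.9, 198.2]
ee_rot: [0.898, 0.44, -0.001, -0.0]
contact_force: [-0.7, 0.5, 0.1]
gripper_width: 0.0
grasp_force: 0.0
[ 6.090e-01  3.600e-01 -1.150e-01 -1.000e-03 -1.097e+00  1.873e+00] [561.7 196.9 198.2] [-0.7  0.5  0.1]
116 1 [565.5 203.6 116.1] 320.0 199.0
120 10 [565.7 203.8 123.6] 320.0 201.5
124 37 [567.4 201.9 126.2] 323.4 203.1
128 104 [565.4 199.6 131. ] 323.2 209.1
132 149 [564.6 199.1 132.8] 322.8 211.1
136 14 [565.3 199.9 138.3] 323.0 212.2
140 29 [564.3 199.  142.8] 322.6 216.2
144 34 [563.9 198.5 144.6] 322.6 218.0
tool F [ 0.27 -0.48  0.24] Tz world [ 0.044  0.002 -0.011] [ 6.090e-01  3.610e-01 -1.160e-01 -1.000e-03 -1.097e+00  1.873e+00]
```

The pin was held at about 5 mm (8 N) for roughly 3 s and has sprung back to z≈145. The nut is still at the top and the arm is clear.

```bash
python3 -c "
from bench import *
print(job_done())"
```

```text
the job is handed in; nothing more can be done
None
```

I unscrewed the orange lock nut to its upper stop, pressed the valve tip about 5 mm (8 N) for roughly 3 s and let it spring back, touched nothing else, and handed the job in at about 21 s; no verdict was returned.

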